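Take out the dust extractor's filter and tip it over the tub

ROBOT

A 7-joint arm with a two-finger parallel gripper is mounted at the origin on the work surface. World frame = base frame: x ahead of the robot, y to its left, z up, the work surface at z = 0. Lengths are in m, angles in rad, forces in N, time in s.
With the tool pointing down it reaches from about 0.425 to 0.95 m from the base axis. Payload 4.7 kg.
Tool frame: the origin (TCP) lies between the finger pads; the fingertips stand 22 mm ahead of it and the grasp point (between the pads) lies 3 mm ahead of it; z points along the fingers, y is the line along which they close (so a half turn about z gives the same grasp; the last joint's range is limited). The gripper opens to 85 mm and grips with 20 to 120 N. Pads are 22 mm wide; open, the fingers measure 114 mm over their backs; the gripper's body (76 mm by 85 mm) begins 54 mm behind the grasp point. The pads swing forward as they close: fully open they stand 13 mm farther back than shut.
Start: joints at [1.316, 0.469, -0.049, 1.532, 0.024, 1.141, -0.082], TCP at [0.151, -0.658, 0.253] pointing down, gripper open.
Joint ranges: [-2.59, 2.59], [-0.33, 1.99], [-1.39, 1.29], [0.1, 2.45], [-1.04, 4.18], [0.21, 1.99], [-2.66, 2.66]. Speed limits (rad/s): [2.57, 2.57, 3.14, 3.14, 3.14, 3.14, 3.14].

INTERFACE

Orientations are given as a unit quaternion [x, y, z, w].
In Python, from rig import robot gives the robot as it stands. The module is installed in compiled form; this text tells all that it offers. Calls block until the motion is done:
- robot.move_to(position, orientation): joint-space move of the TCP to a pose.
- robot.move_straight(position, rot=None, speed=0.15): straight line of the TCP; rot=None keeps the orientation; speed is the mean speed in m/s.
- robot.move_joints(angles): joint-space move.
- robot.gripper_to(opening): finger opening in m; the grip force is fixed at half the most; returns when the fingers have stopped.
- robot.sleep(seconds).
- robot.solve_ik(position, orientation): joint angles nearest the present ones, or None.
- robot.capture(name): name is "scene" or "side" or "wrist"; returns the picture (384x512x3 uint8, red, green, blue); there is no depth.
- robot.camera_model(name): a dict with "vertical_fov" (degrees; the focal length in pixels is half the picture's height over the tangent of half this angle, whatever the lens; pixels are square), "cx", "cy" (the principal point, pixels), "cam_to_world" (4x4, takes a point from camera to world coordinates); the wrist camera has in their place "mount" (4x4, takes a point from camera to tool coordinates, whose origin is the TCP and whose axes are the flange's). Camera axes: x right, y up, looking along -z (the intrinsics and any distortion apply to the point x, -y, -z); pixel columns grow to the right and rows downward; lengths in m; the calibration is good to about 2 mm. A picture is of the moment at which its call begins: read the wrist's pose just before it. camera_model takes no time and is no camera call.
A pose or a line that the arm cannot do raises robot.PlanningError and nothing moves.
- robot.close_job(): hands the job in; it is judged then, once.
Readings, each from a call of its own:
- robot.read_clock(): time.
- robot.read_joints(): joint angles.
- robot.read_qd(): joint speeds.
- robot.read_effort(): joint torques, N m.
- robot.read_eef_pos(): TCP position.
- robot.read_eef_rot(): TCP orientation.
- robot.read_wrist_force(): force on the tool from outside, world axes, zero at the start.
- robot.read_ft_torque(): the same for the moment, N m.
- robot.read_gripper_width(): finger opening in m.
- robot.read_grip_force(): force on a finger pad.
Only numpy, scipy, OpenCV 4.12 (cv2) and the standard library are available. Lean on these libraries where they do the work, as an engineer would, in place of code of your own. Each camera call takes 0.05 s, during which the arm holds its last target. There are 200 camera calls.

TASK

Take the cartridge filter out of the upturned dust extractor head: unlock it by turning the bar grip on its cap anticlockwise (seen from above) towards its open stop, then draw it up off the intake cage. Carry it over the rubble tub and tip it about 45 degrees, cap end uppermost, so that loose dust can run down the pleats. Finish while still holding it there, steady over the middle of the tub and clear above its rim, and leave the hammer, chisel, stone, tin and tub where they are.

Things in the scene. Friction and masses are not known exactly. Their poses are not given: they have to be found in the camera images.
- vac_head: Motor head of a dust extractor, upside down on the bench and fixed there: grey round body, 270 mm across, 88 mm high over its black sealing rim (126 to 135 mm from the axis). Origin on its axis at bench level, z up. Its flat motor plate is 75 mm above the bench and carries the bayonet collar, the intake cage and the filter.
- collar (a point): Centre of the black bayonet collar (148 mm across, 13.5 mm high) on the head's axis, at the motor plate, 75 mm above the bench; axes as the head's. Three inward tabs cover the filter's lugs. Angle of the filter's x axis anticlockwise from this x axis: -0.13 to 0.1 rad at the start (closed, red mark), free to lift from 0.6, fixed stop at about 1.05 (open, green mark).
- cage_top (a point): Top centre of the round black intake cage, fixed upright on the head's axis inside the filter: 52 mm across, 55 mm high, its top 130 mm above the bench. The filter's underside must rise above it.
- filter: Cartridge filter, 0.2 to 0.45 kg, upright on the motor plate: black flange 112 mm across with three 6 mm thick lugs reaching 66 mm from the axis, white pleats 100 mm across, orange cap 108 mm across with its upper face 112 mm above the origin. Hollow 76 mm wide, open below. Origin: centre of its underside; z along its axis to the cap, x along the bar grip. Turns easily; 2 to 3 mm play.
- filter_grip (a point): Point on the filter's axis within the bar grip, 24 mm above the cap's upper face and 136 mm above the filter's origin. The bar is 64 mm long (along the filter's x), 14 mm thick (along y) and stands 34 mm above the cap. Axes as the filter's.
- filter_mid (a point): Middle of the pleated part, on the filter's axis, 55 mm above the filter's origin. Axes as the filter's.
- tub_mouth (a point): Centre of the mouth of the black rubble tub, level with its rim, 120 mm above the bench. The mouth is 280 mm across; the tub is open, walls 5 mm, a few stone chips on its floor, 2.5 kg, loose on the bench.
- tub: The black rubble tub, origin at the centre of its underside on the bench, z up.
- hammer: Carver's hammer lying on the bench, 260 mm long, to be left alone.
- chisel: Steel stone chisel lying on the bench, about 205 mm long, to be left alone.
- offcut: White marble offcut on the bench, about 120 x 85 x 90 mm, to be left alone.
- tin: Upright tin with a green band, 80 mm across and 75 mm high, to be left alone.
Things that resemble listed ones, but are neither listed nor needed, are in the scene too. What is meant by the filter is not pink, and is the smaller of those in its own colour.

How it is judged:
By the outcome, as a careful person would: the job done as asked, in the order asked, and still so for the second after the job is handed in, while the arm keeps its last pose, push and grip.
It also fails if it takes over 48 s, if anything falls off the work surface, if the arm or the gripper's body presses on something with over 40 N, if the wrist force passes 120 N, or if a joint passes its speed limit or range.

## Working session

There is one attempt and no reset: what is moved stays moved. The work goes in short steps, each a Python script; the robot and the scene stay as the last script left them, time stands still between calls to the robot, and variables do not carry over. Pictures are saved under pics/ and viewed, at most 10 in all, crops included, and the job is handed in when it is done.

```bash
mkdir -p pics; python3 - <<'E'
from rig import robot
import cv2,numpy as np
print(robot.read_clock())
for n in("scene","side","wrist"):
    cv2.imwrite(f"pics/{n}0.png",robot.capture(n)[:,:,::-1]); print(n,robot.camera_model(n))
print(robot.read_eef_pos(),robot.read_eef_rot())
a=[cv2.imread(f"pics/{n}0.png") for n in("scene","side")]
cv2.imwrite("pics/both.png",cv2.resize(np.vstack(a),None,fx=.78,fy=.78))
E
```

```text
0.0
scene {'vertical_fov': 47.29919667519071, 'cx': 253.51853423815314, 'cy': 187.53671849226427, 'cam_to_world': array([[ 0.78427495, -0.44767964,  0.42952967,  1.15720244],
       [ 0.6203943 ,  0.57133505, -0.53729616, -0.79301193],
       [-0.00486881,  0.68786568,  0.72582167,  1.24496217],
       [ 0.        ,  0.        ,  0.        ,  1.        ]])}
side {'vertical_fov': 55.053009787741914, 'cx': 259.5547878749279, 'cy': 189.46639920075052, 'cam_to_world': array([[ 0.9897732 , -0.06722358,  0.12581736,  0.67869332],
       [ 0.14111616,  0.59040653, -0.79467374, -1.04305305],
       [-0.02086258,  0.80430164,  0.59385489,  0.94574813],
       [ 0.        ,  0.        ,  0.        ,  1.        ]])}
wrist {'vertical_fov': 61.66136181005706, 'cx': 260.8787901467653, 'cy': 193.58261212300187, 'mount': array([[-3.66932448e-04,  9.55236706e-01,  2.95842358e-01,
         7.54332011e-02],
       [ 9.99999929e-01,  3.25571418e-04,  1.89069116e-04,
        -4.57483561e-04],
       [ 8.42879430e-05,  2.95842407e-01, -9.55236758e-01,
        -1.22214342e-01],
       [ 0.00000000e+00,  0.00000000e+00,  0.00000000e+00,
         1.00000000e+00]])}
[ 0.1510531  -0.65746042  0.25251625] [ 9.93629762e-01  1.12691318e-01 -1.04777204e-04 -7.42815021e-04]
```

View pics/scene0.png

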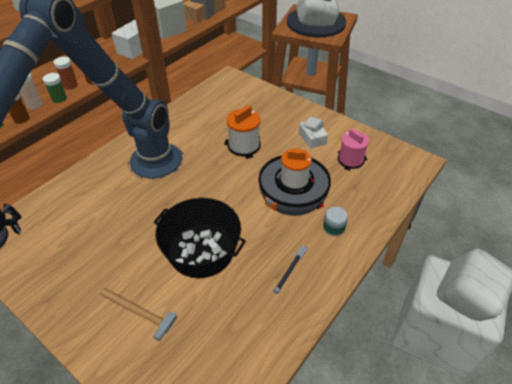

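View pics/side0.png

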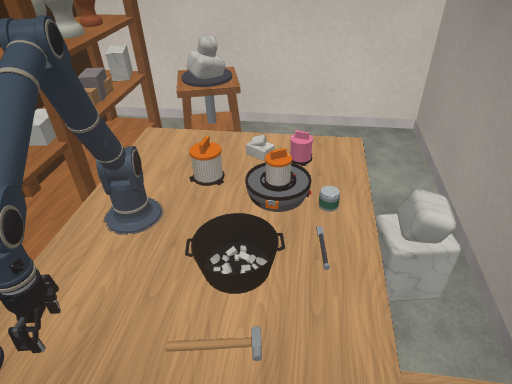

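Candidates in the scene view: the large orange filter standing free at (243,130), the small orange one on the vac head at (295,168) and the pink one at (352,148). The small orange one on the head fits, because it isn't pink, is the smaller of the two orange ones and sits in the collar. I'll confirm it in a crop.

```bash
cat > h.py <<'E'
import numpy as np,cv2
from rig import robot
def ray(n,u,v,T=None):
    m=robot.camera_model(n); f=192/np.tan(np.radians(m["vertical_fov"])/2)
    T=m["cam_to_world"] if T is None else T
    d=T[:3,:3]@np.array([(u-m["cx"])/f,-(v-m["cy"])/f,-1.]); return T[:3,3],d/np.linalg.norm(d)
def plane(n,u,v,z,T=None):
    o,d=ray(n,u,v,T); return o+d*(z-o[2])/d[2]
def tri(*rays):
    A=sum(np.eye(3)-np.outer(d,d) for o,d in rays); b=sum((np.eye(3)-np.outer(d,d))@o for o,d in rays)
    return np.linalg.solve(A,b)
def orange(im):
    h=cv2.cvtColor(im,cv2.COLOR_BGR2HSV); return cv2.inRange(h,(5,170,120),(18,255,255))
def project(n,p,T=None):
    m=robot.camera_model(n); f=192/np.tan(np.radians(m["vertical_fov"])/2); T=m["cam_to_world"] if T is None else T
    c=np.linalg.inv(T)@np.r_[p,1]; return m["cx"]-f*c[0]/c[2], m["cy"]+f*c[1]/c[2]
E
python3 - <<'E'
from h import *
a=cv2.imread("pics/scene0.png");b=cv2.imread("pics/side0.png")
for n,im in(("scene",a),("side",b)):
    k,l,s,c=cv2.connectedComponentsWithStats(orange(im))
    for i in range(1,k):
        if s[i,4]>60: print(n,s[i],c[i].round(1), plane(n,*c[i],.195).round(3))
    # tub: dark blob
    d=(im.max(2)<60).astype(np.uint8)
    k,l,s,c=cv2.connectedComponentsWithStats(cv2.morphologyEx(d,cv2.MORPH_OPEN,np.ones((5,5))))
    for i in range(1,k):
        if s[i,4]>500: print(n,"dark",s[i],c[i].round(1))
cr=lambda im,x,y,w,h,f:cv2.resize(im[y:y+h,x:x+w],None,fx=f,fy=f,interpolation=cv2.INTER_CUBIC)
cv2.imwrite("pics/crop1.png",np.hstack([cr(a,250,140,90,80,4.3),cr(b,240,140,90,80,4.3)]))
E
```

```text
scene [  0   0  20  40 358] [ 7.3 18.2] [-1.237  0.147  0.195]
scene [161   0  95  52 598] [205.3  23.3] [-0.378  0.741  0.195]
scene [344  14  12  17  76] [349.9  20.8] [0.192 1.218 0.195]
scene [272  19  26  19 129] [283.8  30.3] [-0.016  0.926  0.195]
scene [ 166   33   99   66 1830] [211.1  60.8] [-0.109  0.488  0.195]
scene [304  32  44  14 162] [329.5  39.5] [0.212 0.986 0.195]
scene [ 97  38  51  35 346] [121.3  56.5] [-0.462  0.262  0.195]
scene [283  58  45  32 558] [305.7  74. ] [0.291 0.661 0.195]
scene [   0   62   98   81 1113] [ 46.7 100.1] [-0.434 -0.151  0.195]
scene [137  79  14  19  85] [145.3  87.3] [-0.185  0.16   0.195]
scene [   0  101  125  104 3146] [ 58.  151.3] [-0.128 -0.309  0.195]
scene [226 105  35  27 570] [242.8 119.6] [0.278 0.243 0.195]
scene [281 148  31  22 517] [295.6 158.8] [0.566 0.185 0.195]
scene dark [  31    1   84   83 3451] [74.8 43.3]
scene dark [  0  56  35  66 730] [15.4 86.1]
scene dark [   0   71  146   90 2158] [ 87.7 109.1]
scene dark [139 107  30  50 948] [155.9 135.1]
scene dark [ 156  198   84   80 3878] [198.  232.5]
side [189 136  32  24 507] [204.9 149.7] [0.262 0.205 0.195]
side [265 148  27  19 379] [278.  157.8] [0.562 0.174 0.195]
side dark [  36   23   61  107 3137] [64.2 84.6]
side dark [ 77 123  43  38 892] [ 99.2 143.3]
side dark [  1 135  29  81 822] [ 17.4 183.1]
side dark [  3 210  20  34 562] [ 12.4 226.4]
side dark [ 192  214   86   79 4384] [234.8 249.5]
side dark [   0  275   58   78 2121] [ 31.3 309.6]
```

View pics/crop1.png

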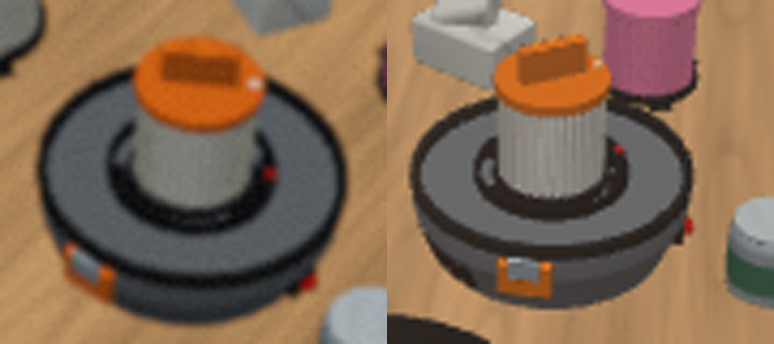

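The crop confirms the small orange filter on the grey head. Its bar lies roughly along world x, with a white dot at the +x end and the red mark on the same side. Next I'll measure the tub rim, check IK for the whole plan, and take a wrist look from above.

```bash
cat >> h.py <<'E'
from scipy.spatial.transform import Rotation as R
from scipy.optimize import least_squares
def down(th): return R.from_matrix(np.array([[np.cos(th),np.sin(th),0],[np.sin(th),-np.cos(th),0],[0,0,-1]]).T.T)
def wristT():
    T=np.eye(4); T[:3,:3]=R.from_quat(robot.read_eef_rot()).as_matrix(); T[:3,3]=robot.read_eef_pos(); return T@robot.camera_model("wrist")["mount"]
def circ(P,r=None):
    P=np.array(P); f=lambda q:np.hypot(P[:,0]-q[0],P[:,1]-q[1])-(q[2] if r is None else r)
    s=least_squares(f,[*P.mean(0)[:2],.1],loss="soft_l1",f_scale=.002); return s.x,np.abs(s.fun).mean()
E
python3 - <<'E'
from h import *
for n,(x,y,w,h) in(("scene",(156,198,84,80)),("side",(192,214,86,79))):
    im=cv2.imread(f"pics/{n}0.png"); d=im.max(2)<75; P=[]
    for u in range(x+12,x+w-12):
        v=y-6+np.argmax(d[y-6:y+h,u]); P.append(plane(n,u,v-.5,.12))
    print(n,"tub",circ(P,.145),circ(P))
print(plane("scene",295.6,158.8,.195),tri(ray("scene",295.6,158.8),ray("side",278,157.8)))
q0=robot.read_joints()
for th in(0,np.pi/2,-np.pi/2,np.pi):
    for z in(.4,.215): 
        q=robot.solve_ik([.565,.18,z],down(th).as_quat()); print(th,z,None if q is None else np.round(q,2))
E
```

```text
scene tub (array([ 0.47030247, -0.22331645,  0.1       ]), np.float64(0.0012446239293316282)) (array([ 0.46645133, -0.21924098,  0.13991517]), np.float64(0.0011719285744469505))
side tub (array([ 0.46581393, -0.22777588,  0.1       ]), np.float64(0.003946110086386285)) (array([ 0.46422111, -0.22151418,  0.13913645]), np.float64(0.0038829220030894064))
[0.56595173 0.18464001 0.195     ] [0.55910225 0.19632357 0.18186529]
0 0.4 [ 0.37  0.42 -1.05  1.48  0.36  1.45 -2.26]
0 0.215 [ 0.24  0.51 -0.85  1.74  0.43  1.09 -2.32]
1.5707963267948966 0.4 [ 0.41  0.46 -1.15  1.48  0.42  1.47 -0.74]
1.5707963267948966 0.215 [ 0.39  0.63 -1.12  1.74  0.61  1.18 -0.91]
-1.5707963267948966 0.4 [ 0.42  0.46 -1.17  1.48  0.43  1.48  2.39]
-1.5707963267948966 0.215 [ 0.42  0.66 -1.18  1.73  0.65  1.2   2.2 ]
3.141592653589793 0.4 [ 0.45  0.49 -1.23  1.48  0.46  1.49  0.79]
3.141592653589793 0.215 [ 0.4   0.63 -1.13  1.74  0.62  1.18  0.66]
```

```bash
python3 - <<'E'
from h import *
q=np.array(robot.solve_ik([.133,-.578,.40],robot.read_eef_rot())); print(q.round(2))
yaw=np.arctan2(.18,.563); q[0]-=yaw-np.arctan2(-.578,.133); q[6]=-1.85
robot.move_joints(q)
T=wristT(); im=robot.capture("wrist")[:,:,::-1]; np.save("T1.npy",T); cv2.imwrite("pics/w1.png",im)
print(robot.read_clock(),robot.read_eef_pos(),down(0).inv().as_matrix()@T[:3,:3]@np.zeros(3),R.from_quat(robot.read_eef_rot()).as_matrix().round(3),robot.read_joints())
print(project("wrist",[.565,.18,.221],T))
E
```

```text
[ 1.32  0.25 -0.05  1.52  0.01  1.38 -0.08]
3.5083 [0.56522742 0.17972711 0.39983985] [0. 0. 0.] [[ 0.994  0.112 -0.002]
 [ 0.112 -0.994 -0.001]
 [-0.002  0.001 -1.   ]] [-0.3379015   0.24680904 -0.05236897  1.52064842  0.01325707  1.37629793
 -1.84999343]
(np.float64(260.8788412478258), np.float64(175.774665679242))
```

View pics/w1.png

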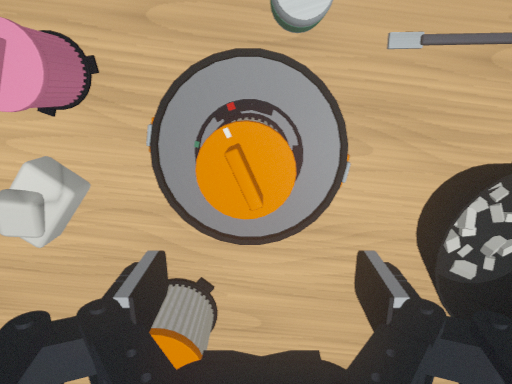

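The wrist view shows the cap centred near (246,169) and its bar running from about (230,150) to (257,207), with the white mark at (227,132). The collar's red mark is at (231,106) and its green mark at (197,144). I'll measure the cap circle, the rim circle and the bar axis.

```bash
python3 - <<'E'
from h import *
im=cv2.imread("pics/w1.png"); T=np.load("T1.npy")
o=orange(im); k,l,s,c=cv2.connectedComponentsWithStats(o); i=l[190,220]; m=(l==i).astype(np.uint8)
ct=max(cv2.findContours(m,0,1)[0],key=cv2.contourArea)[:,0]
hull=cv2.convexHull(ct)[:,0]
P=[plane("wrist",*p,.187,T) for p in ct if True]; print("cap r.054",circ(P),circ(P,.054))
g=cv2.cvtColor(im,cv2.COLOR_BGR2HSV)
# rim: dark ring outer by rays from centre
P=[]
for a in np.linspace(0,2*np.pi,90,endpoint=False):
    rr=[(r,im[int(round(147+r*np.sin(a))),int(round(249+r*np.cos(a)))].max()) for r in np.arange(85,112,.5)]
    d=[r for r,v in rr if v<60]
    if d: P.append(plane("wrist",249+(d[-1]+.5)*np.cos(a),147+(d[-1]+.5)*np.sin(a),.088,T))
print("rim",circ(P),len(P))
hull=cv2.convexHull(ct); f=np.zeros_like(m); cv2.drawContours(f,[hull],-1,1,-1); f=cv2.erode(f,np.ones((9,9)))
V=g[:,:,2]; print("Vmed",np.median(V[f>0]),np.percentile(V[f>0],[2,5,10,20,50,90]))
b=((V<np.median(V[f>0])-8)&(f>0)).astype(np.uint8)
k,l,s,c=cv2.connectedComponentsWithStats(b); j=1+np.argmax(s[1:,4]); pts=np.argwhere(l==j)[:,::-1].astype(np.float32); print(s[j],cv2.minAreaRect(pts))
for u,v in((231,106),(197,144),(227,132)): print(u,v,plane("wrist",u,v,.0885 if u!=227 else .187,T))
cv2.imwrite("pics/c2.png",np.hstack([cv2.resize(im[110:225,190:305],None,fx=3.4,fy=3.4,interpolation=2),cv2.resize(cv2.cvtColor(b*255,8)[110:225,190:305],None,fx=3.4,fy=3.4)]))
E
```

```text
cap r.054 (array([0.55996725, 0.19648872, 0.05253839]), np.float64(0.0014839355609435226)) (array([0.56027911, 0.1968851 , 0.1       ]), np.float64(0.002006151547071208))
rim (array([0.56222078, 0.20133236, 0.12608844]), np.float64(0.0014468158231400392)) 46
Vmed 223.0 [163. 191. 219. 221. 223. 226.]
[224 143  40  68 538] ((244.126953125, 176.52767944335938), (68.26255798339844, 19.540708541870117), 65.43283081054688)
231 106 [0.62040567 0.22523401 0.0885    ]
197 144 [0.56606228 0.26657892 0.0885    ]
227 132 [0.59871263 0.21884049 0.187     ]
```

View pics/c2.png

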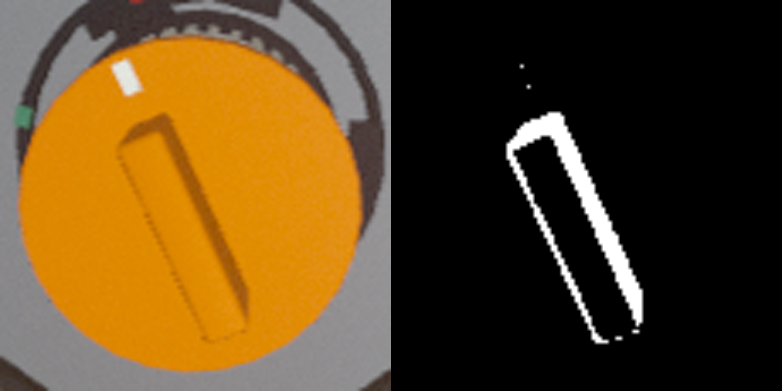

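The crop shows the bar's top face clearly, with corners at about (225,154), (237,150), (262,206) and (251,210) in the full picture.

```bash
python3 - <<'E'
from h import *
T=np.load("T1.npy")
C=np.array([plane("wrist",120/3.4+190 if 0 else u/3.4+190-.35,v/3.4+110-.35,.221,T)[:2] for u,v in((120,150),(160,135),(247,322),(207,341))])
print(C.mean(0)); a=(C[0]+C[1])/2-(C[2]+C[3])/2; b=(C[0]+C[3])/2-(C[1]+C[2])/2
th=np.arctan2(a[1],a[0]); print(np.linalg.norm(a),np.linalg.norm(b),th)
d=np.array([.59871,.21884])-[.5601,.1967]; print("mark",np.arctan2(d[1],d[0]))
# plan check
ctr=np.r_[(C.mean(0)+[.5601,.1967])/2]; print(ctr)
for t,z in((th,.26),(th,.214),(th+.85,.214),(th+.85,.36)):
    print(robot.solve_ik([*ctr,z],down(t).as_quat()))
tub=np.array([.468,-.223])
q0=robot.read_joints()
# tilted goals: tool z direction = down-tilted 45 toward horizontal heading ph; tool x or y horizontal
for name in "xy":
  for ph in np.arange(-np.pi,np.pi,np.pi/6):
    z=np.r_[np.cos(ph)*.7071,np.sin(ph)*.7071,-.7071]
    mid=np.r_[tub,.29]; p=mid-z*(.081+.002)  # tool z points to filter bottom
    for sg in(1,-1):
        hz=sg*np.r_[-np.sin(ph),np.cos(ph),0]
        M=np.c_[hz,np.cross(z,hz),z] if name=="x" else np.c_[np.cross(hz,z),hz,z]
        q=robot.solve_ik(p,R.from_matrix(M).as_quat())
        if q is not None: print(name,round(ph,2),sg,np.round(q,2),round(np.abs(np.array(q)-q0).max(),2))
E
```

```text
[0.55889695 0.19579568]
0.06046255134659363 0.012506187603505895 0.517242815506787
mark 0.5206510040058949
[0.55949847 0.19624784]
[-0.31633262  0.33319464 -0.11839953  1.72319505  0.0436388   1.08776032
 -1.50210879]
[-0.31829744  0.3759239  -0.11694303  1.77451241  0.05112291  0.99408863
 -1.50858715]
[-0.22571314  0.38463422 -0.23768327  1.76884965  0.10515385  1.00044561
 -0.7070881 ]
[-0.22553798  0.27314302 -0.23322838  1.57940786  0.06481084  1.29663667
 -0.67153696]
x -3.14 1 [-0.07  0.65  0.54  1.3   0.03  1.98 -2.64] 0.79
x -2.62 1 [-0.14  0.51  0.33  1.47  0.34  1.8  -2.45] 0.6
x -2.62 -1 [ 0.22  0.51 -0.22  1.45  0.49  1.89  0.5 ] 2.35
x -2.09 1 [-0.26  0.33  0.25  1.72  0.57  1.56 -2.25] 0.56
x -2.09 -1 [ 0.18  0.35 -0.33  1.7   0.69  1.67  0.75] 2.6
x -1.57 1 [-0.31  0.12  0.15  1.99  0.79  1.29 -2.06] 0.78
x -1.57 -1 [ 0.2   0.14 -0.41  1.97  0.85  1.35  1.03] 2.88
x -1.05 1 [-0.23 -0.13  0.09  2.23  0.96  0.95 -1.74] 0.94
x -1.05 -1 [-1.13 -0.29  0.84  2.26  1.11  1.17  1.28] 3.13
x -0.52 1 [-0.12 -0.32  0.24  2.36  0.82  0.47 -1.01] 0.9
x -0.52 -1 [ 0.03 -0.3   0.14 
[... 972 characters left out ...]
-1.05 1 [-0.06 -0.11 -0.07  2.22  0.94  0.93 -0.15] 1.7
y -0.52 1 [-0.12 -0.32  0.24  2.36  0.82  0.47  0.56] 2.41
y -0.52 -1 [ 0.25 -0.28 -0.03  2.34  0.6   0.38 -2.37] 1.0
y -0.0 1 [-0.1  -0.31  0.63  2.31 -0.5   0.45  2.52] 4.37
y -0.0 -1 [-0.1  -0.31  0.63  2.31 -0.5   0.45 -0.62] 1.23
y 0.52 -1 [ 1.64  0.11 -0.81  2.03 -0.83  1.02  0.24] 2.09
y 1.05 1 [ 0.44  0.29  0.51  1.82 -0.84  1.52 -2.47] 0.85
y 1.05 -1 [ 0.07  0.41  1.04  1.83 -0.95  1.69  0.82] 2.67
y 1.57 1 [ 0.44  0.48  0.44  1.55 -0.67  1.81 -2.18] 0.78
y 1.57 -1 [ 0.39  0.49  0.51  1.55 -0.69  1.83  0.98] 2.83
y 2.09 1 [ 0.43  0.59  0.26  1.33 -0.42  1.98 -1.93] 0.77
y 2.09 -1 [ 0.46  0.58  0.2   1.33 -0.4   1.97  1.19] 3.04
```

```bash
python3 - <<'E'
from h import *
c=[.5597,.1963]; th=.518
st=lambda s:print(s,round(robot.read_clock(),2),np.round(robot.read_wrist_force(),1),np.round(robot.read_ft_torque(),2),round(robot.read_gripper_width(),4),np.round(robot.read_eef_pos(),4))
robot.move_to([*c,.29],down(th).as_quat()); robot.move_straight([*c,.216],speed=.1); st("at")
robot.gripper_to(0.0); st("gripped")
if robot.read_gripper_width()>.009:
    for d in(.2,.4,.6,.8):
        robot.move_to([*c,.216],down(th+d).as_quat()); st(d)
        if np.linalg.norm(robot.read_wrist_force())>40: break
T=wristT(); np.save("T2.npy",T); cv2.imwrite("pics/w2.png",robot.capture("wrist")[:,:,::-1]); cv2.imwrite("pics/s2.png",robot.capture("scene")[130:230,220:370,::-1].repeat(4,0).repeat(4,1))
E
```

```text
at 4.92 [0.9 0.1 0. ] [ 0.05  0.01 -0.  ] 0.0853 [0.5603 0.1965 0.2168]
gripped 5.57 [0.5 0.  0.1] [-0.08 -0.01  0.  ] 0.013 [0.5599 0.196  0.2162]
0.2 5.87 [ 0.5 -0.2  2.1] [0.05 0.07 0.09] 0.0131 [0.5598 0.1964 0.2162]
0.4 6.17 [-1.2 -0.2  2. ] [0.07 0.04 0.18] 0.013 [0.5598 0.1965 0.2162]
0.6 6.47 [ 0.2 -0.5  1.9] [0.06 0.09 0.13] 0.0131 [0.5598 0.1964 0.2161]
0.8 6.77 [ 0.5 -0.1  2.5] [0.08 0.09 0.2 ] 0.0128 [0.5598 0.1963 0.2161]
```

View pics/w2.png

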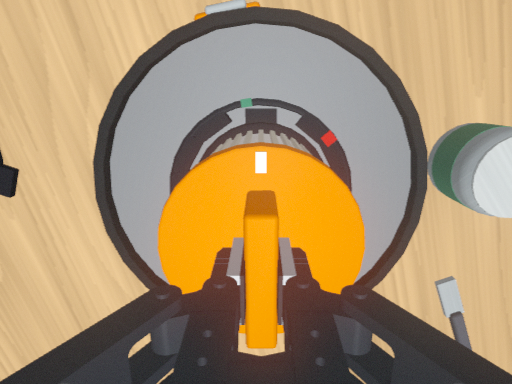

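The bar is held, and the white mark at (261,162) now sits almost at the green mark (246,103). The filter is unlocked with no large forces, so I'll lift it.

```bash
python3 - <<'E'
from h import *
c=[.5597,.1963]
st=lambda s:print(s,round(robot.read_clock(),2),np.round(robot.read_wrist_force(),1),np.round(robot.read_ft_torque(),2),round(robot.read_gripper_width(),4),np.round(robot.read_eef_pos(),4))
robot.move_straight([*c,.232],speed=.05); st("up16")
if np.linalg.norm(robot.read_wrist_force())<20:
    robot.move_straight([*c,.41],speed=.12); st("up")
    q0=np.array(robot.read_joints()); tub=np.array([.468,-.223])
    robot.move_straight([tub[0],tub[1],.41],speed=.15); st("over")
    q0=np.array(robot.read_joints()); print(q0.round(2))
    for ph in np.arange(.8,2.1,.13):
        z=np.r_[np.cos(ph)*.7071,np.sin(ph)*.7071,-.7071]; p=np.r_[tub,.29]-z*.081
        hz=-np.r_[-np.sin(ph),np.cos(ph),0]; q=robot.solve_ik(p,R.from_matrix(np.c_[hz,np.cross(z,hz),z]).as_quat())
        if q is not None: print(round(ph,2),np.round(q,2),round(np.abs(np.array(q)-q0).max(),2))
    cv2.imwrite("pics/s3.png",robot.capture("side")[:,:,::-1])
E
```

```text
up16 7.33 [-0.8 -0.3 -4.8] [ 0.03 -0.05  0.  ] 0.013 [0.5595 0.1962 0.2319]
up 8.97 [-0.7  0.6 -4.7] [-0.04 -0.   -0.04] 0.0131 [0.5594 0.1962 0.4091]
over 11.97 [ 0.7 -0.3 -3.7] [ 0.05 -0.02  0.03] 0.0129 [ 0.4682 -0.2225  0.41  ]
[ 0.34  0.11  0.02  1.67 -0.    1.37  0.11]
0.8 [ 0.58  0.17  0.33  1.94 -0.87  1.31 -1.07] 1.19
0.93 [ 0.59  0.23  0.33  1.87 -0.84  1.41 -1.  ] 1.11
1.06 [ 0.59  0.28  0.32  1.8  -0.8   1.49 -0.93] 1.04
1.19 [ 0.58  0.33  0.31  1.74 -0.76  1.57 -0.86] 0.97
1.32 [ 0.58  0.38  0.3   1.67 -0.72  1.64 -0.79] 0.91
1.45 [ 0.56  0.42  0.28  1.6  -0.67  1.71 -0.73] 0.84
1.58 [ 0.55  0.46  0.27  1.54 -0.62  1.77 -0.67] 0.78
1.71 [ 0.54  0.5   0.24  1.48 -0.57  1.83 -0.6 ] 0.71
1.84 [ 0.52  0.53  0.22  1.43 -0.52  1.88 -0.53] 0.65
1.97 [ 0.5   0.56  0.2   1.38 -0.46  1.93 -0.47] 0.58
```

View pics/s3.png

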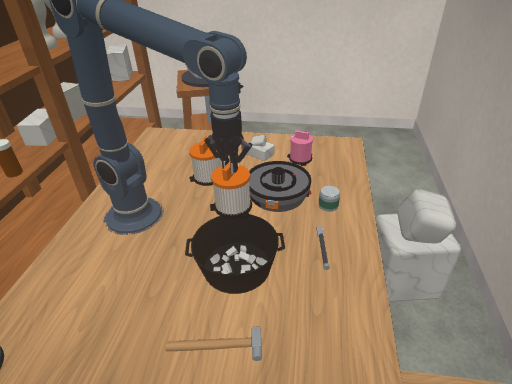

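The filter is off the cage and hanging over the tub, with the mouth centred near (235,247). I'll tilt it in steps about the bar axis.

```bash
python3 - <<'E'
from h import *
tub=np.array([.468,-.223]); ph=1.58
R0=R.from_quat(robot.read_eef_rot())
for a,zm,dl in((.26,.315,.33),(.52,.30,.66),(np.pi/4,.29,1)):
    z=np.r_[np.cos(ph)*np.sin(a),np.sin(ph)*np.sin(a),-np.cos(a)]; hz=-np.r_[-np.sin(ph),np.cos(ph),0]
    robot.move_to(np.r_[tub,zm]-z*.08,R.from_matrix(np.c_[hz,np.cross(z,hz),z]).as_quat())
    print(round(robot.read_clock(),2),np.round(robot.read_wrist_force(),1),round(robot.read_gripper_width(),4))
robot.sleep(1)
M=R.from_quat(robot.read_eef_rot()).as_matrix(); print(robot.read_eef_pos()+M[:,2]*.08,np.degrees(np.arccos(-M[2,2])),robot.read_wrist_force(),robot.read_ft_torque(),robot.read_grip_force(),np.abs(robot.read_qd()).max())
cv2.imwrite("pics/s4.png",np.hstack([robot.capture(n)[120:300,130:320,::-1] for n in("side","scene")]).repeat(2,0).repeat(2,1))
E
```

```text
13.03 [-0.7  0.6 -2.8] 0.013
13.34 [-0.4  0.3 -3.8] 0.0131
13.62 [-0.4  0.5 -3.4] 0.0127
[ 0.46799108 -0.2230567   0.28983263] 45.01023229649434 [ 0.38015706  0.50894355 -4.28165516] [-1.55144955  0.02702677  0.00571916] 60.08016228675842 0.0009149896311464014
```

View pics/s4.png

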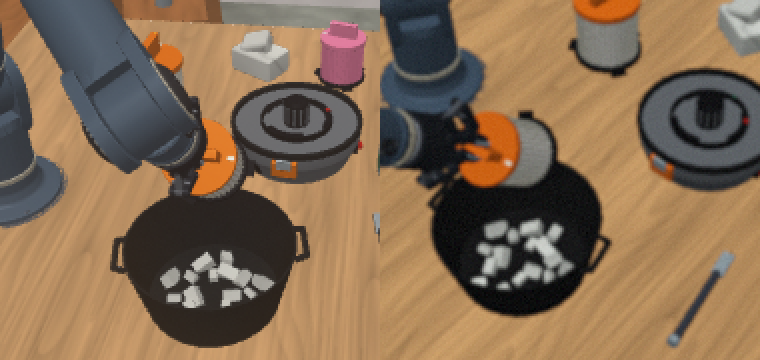

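The filter is tilted over the tub with the cap uppermost. I'll check that it hasn't slipped in the grip by comparing the projected cap and flange positions with the picture.

```bash
python3 - <<'E'
from h import *
M=R.from_quat(robot.read_eef_rot()).as_matrix(); p=np.array(robot.read_eef_pos()); z=M[:,2]
o=[]
for n,(x,y,w,h) in(("side",(205,150,90,80)),("scene",(140,160,110,80))):
    im=robot.capture(n)[:,:,::-1].copy()
    S=4; big=cv2.resize(im,None,fx=S,fy=S,interpolation=2)
    def circle(c,r,col):
        P=[project(n,c+r*(np.cos(t)*M[:,0]+np.sin(t)*M[:,1])) for t in np.linspace(0,2*np.pi,50)]
        cv2.polylines(big,[(np.array(P)*S+S/2).astype(int)],True,col,1)
    circle(p+z*.029,.054,(255,0,0)); circle(p+z*.141,.056,(0,255,0))
    cx,cy=[int(S*a) for a in project(n,p+z*.08)]; o.append(big[cy-190:cy+190,cx-190:cx+190])
cv2.imwrite("pics/s5.png",np.hstack(o))
E
```

```text
(no output)
```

View pics/s5.png

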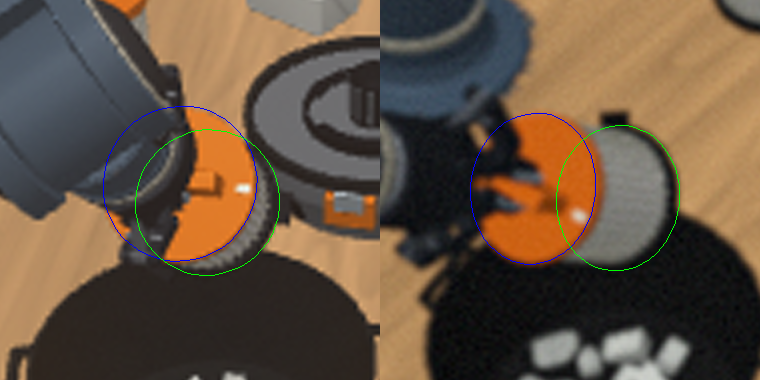

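The outlines match the cap and flange, so the filter is held at about 45° without slip.

```bash
python3 -c "
from rig import robot
print(robot.read_clock(),robot.close_job())"
```

```text
the job is handed in; nothing more can be done
14.825 None
```

I handed the job in at 14.8 s with the filter unlocked, drawn off the cage and held steady at 45°, cap end up, over the middle of the tub and clear of its rim; the hammer, chisel, stone, tin and tub were not touched.

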